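# Change the pots on the hot plate over its fold-out bridge

## Robot

A 6-joint arm with a two-finger parallel gripper is mounted at the origin on a cart in front of the work surface, level with it; the furniture and walls round the work are solid. World frame = base frame: x ahead of the robot, y to its left, z up, the work surface at z = 0. Lengths are in m, angles in degrees, forces in N, time in s.
With the tool pointing down it reaches from about 0.35 to 0.875 m from the base axis. Payload 4.2 kg.
Tool frame: the origin (TCP) lies on the centre line of the jaws, within the pads' length; the fingertips stand tip_reach ahead of it and the grasp point (between the pads) is the TCP (tip_reach is the distance from the TCP to the fingertips, in m); z points along the fingers, y is the line along which they close (so a half turn about z gives the same grasp; the last joint's range is limited). The gripper opens to 87 mm and grips with 3 to 60 N. Pads are 19 mm wide; open, the fingers measure 117 mm over their backs; the gripper's body (75 mm by 190 mm) begins 51 mm behind the grasp point.
Start: joints at [78.53, 22.042, 0.453, 0, -68.411, -14.817], TCP at [0.277, 0.56, 0.207] pointing down, gripper open.
Joint ranges: [-179.83, 179.83], [-69.29, 118.12], [-61.27, 80.66], [-181.25, 117.63], [-171.15, -9.14], [-177.46, 177.46]. Speed limits (degrees/s): [159.86, 159.86, 180, 180, 180, 180].

## Interface

Orientations are given as a 3x3 rotation matrix whose columns are the frame's x, y, z axes.
In Python, from station import sense, capture, finish_job, tip_reach gives the robot as it stands.
- The arm moves only by the tool arm_command, never from a script. Its argument "deltas" is a list of rows, each a list of 7 numbers: the turn, a rotation vector about the tool's x, y, z in rad, then the shift along the tool's x, y, z in cm, then the closure, from -1 (fully open) to 1 (shut), so that 0 is half open. In form: [[rx, ry, rz, dx, dy, dz, hand], ...]. A call has 1 to 8 rows; each row is the pose to reach, as a shift and turn from the pose commanded when the call began, along the tool's axes at that moment; what a row does not reach only later rows make up. A row lasts 1/12 s, in which the tool goes at most 41.7 mm and 7.16 degrees, less where a joint would pass 70% of its speed; a pose out of reach is approached as far as the arm can. A call with a gripper value outside its range is refused whole. The fingers move at their own pace and stop on an object; the grip force is fixed at half the most. Time passes only in rows, so rows that repeat a pose let the fingers close. It gives the time, the measured TCP pose, the force, the opening and the grip force at its end, in the units of the state.
- sense(): the state, without advancing time (a new reading comes with each control period).
- capture(name): name is "side" or "top" or "wrist"; returns a dict with "pixels" (384x512x3 uint8, blue, green, red), "fovy" (degrees; the focal length in pixels is half the picture's height over the tangent of half this angle, whatever the lens; pixels are square), "cx", "cy" (the principal point, pixels), "rvec" (rotation vector, rad) and "tvec" (3), from world to camera coordinates, as OpenCV has them. Camera axes: x right, y down, z forward; pixel columns grow to the right and rows downward; lengths in m; the calibration is good to about 2 mm. A picture is of the moment at which its call begins. There is no depth.
- finish_job(): hands the job in; it is judged then, once.
The state is a dict: "time_s": time; "joints": joint angles; "joint_velocities": joint speeds; "effort": joint torques, N m; "tcp_pos": TCP position; "ee_rot": TCP orientation; "wrist_force": force on the tool from outside, world axes, zero at the start; "moment": the same for the moment, N m; "gripper_width": opening from 0.0 (shut) to 1.0 (fully open); "gripper_force": force on a finger pad.
Only numpy, scipy, OpenCV 4.12 (cv2) and the standard library are available. Lean on these libraries where they do the work, as an engineer would, in place of code of your own. Each camera call takes 0.05 s, during which the arm holds its last target. There are 200 camera calls.

## Task

The round lidded pots on the hot plate are done and the square pot on the cooling board is to be heated next. Swing the folded bridge flap over and lower it gently across the gap onto its stop, then slide the pots across without ever lifting one: every round pot into a circle of its own size on the cooling board (wide pots in the wide circles, narrow pots in the narrow ones, one in each), and the square pot into any circle of the hot plate, all well centred. When all are in place, swing the bridge back and lay it gently flat on the hot plate, never letting it fall, and leave the things round about alone.

Things in the scene. Friction and masses are not known exactly. Their poses are not given: they have to be found in the camera images.
- station: Fixed warming station, 180 mm deep (x) and 535 mm long (y): dark steel hot plate left, open gap 85 mm long (y -72.5 to +12.5 mm), wooden cooling board right. Origin at the centre of its underside, on the cabinet top; z up, x to the back, y left along the row. Rails 8 mm high line the front, back and outer ends of plate and board; flat between them for |x| < 84 mm. No rails on the bridge.
- hot_plate_top (a point): Middle of the hot plate's upper face, 40 mm up, at y +140 mm in the station's frame. Plate: y +12.5 to +267.5 mm, with four plain circles at x = +-42, y = 142 and 222 mm, on which the pots start.
- board_top (a point): Middle of the cooling board's upper face, 40 mm up, level with the hot plate, at y -170 mm in the station's frame. Board: y -267.5 to -72.5 mm, with four circles at x = +-42, y = -130 and -218 mm.
- bridge (a joint): Aluminium flap 176 mm wide (x), 85 mm long, 8 mm thick, 120 g, hinged along the station's x axis at the hot plate's right edge. 0 = folded flat on the hot plate (y 12.5 to 97.5 mm); 1.57 = upright; 3.14 = lowered to the right across the gap, on its stop, its upper face level with the hot plate. Little hinge friction (0.015 N m): let go, it falls either way.
- bridge_hinge (a point): The hinge line's middle, in the station's frame at x 0, y 12.5, z 40 mm; it does not move.
- bridge_grip (a point): Point to grip on the bridge's handle: a round black rod, 10 mm thick, sticking out 60 mm to the front (-x) from the free edge, parallel to the hinge. On the rod's axis, 38 mm ahead of the plate's front edge, 80 mm from the hinge line, 4 mm above the folded underside: z = 44 mm folded, 36 mm lowered. Held from above, the rod turns between the fingers. Its frame turns with the bridge.
- wide_pot_a_center (a point): Wide round lidded steel pot, 62 mm across, 62 mm tall in all: body and fixed lid 30 mm tall, then an upright round black knob 18 mm thick and 32 mm tall to grip from above. Point on its axis half-way up (31 mm above its underside); z up. 0.2 to 0.4 kg. May be absent.
- wide_pot_b_center (a point): Second wide round pot, the same as the first. May be absent.
- narrow_pot_a_center (a point): Narrow round lidded steel pot, 44 mm across, otherwise like the wide one: 62 mm tall, lid at 30 mm, knob 18 mm thick and 32 mm tall. Point on its axis half-way up (31 mm). 0.15 to 0.3 kg. May be absent.
- narrow_pot_b_center (a point): Second narrow round pot, the same as the first. May be absent.
- square_pot_center (a point): Square lidded aluminium pot, 42 mm on a side (60 mm over the corners), with the same knob and heights: 62 mm tall, lid at 30 mm, knob 18 mm thick and 32 mm tall. Round foot 40 mm across. Starts on one of the wide circles of the cooling board. Point on its axis half-way up (31 mm). 0.18 to 0.33 kg. Always there.
- hot_circle_1 (a point): Centre of the hot plate's front right circle (74 mm across, on the plate's surface).
- hot_circle_2 (a point): Centre of the hot plate's front left circle, 74 mm across.
- hot_circle_3 (a point): Centre of the hot plate's back right circle, 74 mm across.
- hot_circle_4 (a point): Centre of the hot plate's back left circle, 74 mm across.
- wide_circle_1: Wide circle drawn on the cooling board, 80 mm across. Origin at its centre on the board's surface. Each of the board's two columns has one wide and one narrow circle, in front or behind, differently from start to start. The square pot stands on one of the two wide circles at the start.
- wide_circle_2: The other wide circle, 80 mm across. Origin at its centre.
- narrow_circle_1: Narrow circle drawn on the cooling board, 62 mm across. Origin at its centre on the board's surface.
- narrow_circle_2: The other narrow circle, 62 mm across. Origin at its centre.
- tape_roll: Bystander: yellow roll of tape, 65 mm across, 19 mm tall, in front of the station at the right. Origin under its centre.
- mug: Bystander: mug, 80 mm across and 94 mm tall, at the front right. Origin under its centre.
- screwdriver: Bystander: black and orange screwdriver, 102 mm long, lying at the front left. Origin under its middle.
There are look-alikes about, which are no part of the job. What is shaped like the part that bears wide_pot_b_center but orange or purple is not meant.

How it is judged (in metres and radians):
On the way, in this order (a step that is already met when the one before it is completed fails the run):
1. the bridge is lowered across the gap, on its stop (value of joint bridge above 3.02 rad), for 0.3 s.
2. every round pot is in a circle of its own size on the cooling board and the square pot in a circle of the hot plate, bridge still down ((horizontal distance between wide_pot_a_center and wide_circle_1 below 0.012 m or horizontal distance between wide_pot_a_center and wide_circle_2 below 0.012 m) and angle between each of wide_pot_a_center, wide_pot_b_center, narrow_pot_a_center, narrow_pot_b_center, square_pot_center's own z axis and vertical below 0.1 rad and (horizontal distance between wide_pot_b_center and wide_circle_1 below 0.012 m or horizontal distance between wide_pot_b_center and wide_circle_2 below 0.012 m) and (horizontal distance between narrow_pot_a_center and narrow_circle_1 below 0.012 m or horizontal distance between narrow_pot_a_center and narrow_circle_2 below 0.012 m) and (horizontal distance between narrow_pot_b_center and narrow_circle_1 below 0.012 m or horizontal distance between narrow_pot_b_center and narrow_circle_2 below 0.012 m) and (horizontal distance between square_pot_center and hot_circle_1 below 0.012 m or horizontal distance between square_pot_center and hot_circle_2 below 0.012 m or horizontal distance between square_pot_center and hot_circle_3 below 0.012 m or horizontal distance between square_pot_center and hot_circle_4 below 0.012 m) and height (world z) of each of wide_pot_a_center, wide_pot_b_center, narrow_pot_a_center, narrow_pot_b_center, square_pot_center above 0.06 m and value of joint bridge above 3 rad), for 0.3 s.
At the end, for the whole second after the job is handed in: The bridge lies folded on the hot plate (within 0.08 rad); every pot stands upright and at rest, its axis within 12 mm of a circle's centre: wide pots in wide circles and narrow pots in narrow circles of the cooling board, the square pot in a circle of the hot plate (value of joint bridge below 0.08 rad and (horizontal distance between wide_pot_a_center and wide_circle_1 below 0.012 m or horizontal distance between wide_pot_a_center and wide_circle_2 below 0.012 m) and angle between each of wide_pot_a_center, wide_pot_b_center, narrow_pot_a_center, narrow_pot_b_center, square_pot_center's own z axis and vertical below 0.1 rad and (horizontal distance between wide_pot_b_center and wide_circle_1 below 0.012 m or horizontal distance between wide_pot_b_center and wide_circle_2 below 0.012 m) and (horizontal distance between narrow_pot_a_center and narrow_circle_1 below 0.012 m or horizontal distance between narrow_pot_a_center and narrow_circle_2 below 0.012 m) and (horizontal distance between narrow_pot_b_center and narrow_circle_1 below 0.012 m or horizontal distance between narrow_pot_b_center and narrow_circle_2 below 0.012 m) and (horizontal distance between square_pot_center and hot_circle_1 below 0.012 m or horizontal distance between square_pot_center and hot_circle_2 below 0.012 m or horizontal distance between square_pot_center and hot_circle_3 below 0.012 m or horizontal distance between square_pot_center and hot_circle_4 below 0.012 m) and height (world z) of each of wide_pot_a_center, wide_pot_b_center, narrow_pot_a_center, narrow_pot_b_center, square_pot_center above 0.06 m and linear speed of each of wide_pot_a, wide_pot_b, narrow_pot_a, narrow_pot_b, square_pot below 0.01 m/s); the robot touches nothing.
It fails at once if a pot is lifted (more than about 12 mm above the plate) (height (world z) of any of wide_pot_a_center, wide_pot_b_center, narrow_pot_a_center, narrow_pot_b_center, square_pot_center above 0.083 m).
It fails at once if the bridge is let fall or flung (over 4 rad/s) (velocity of joint bridge above 4 rad/s or velocity of joint bridge below -4 rad/s).
It fails at once if a bystander is shifted more than 30 mm (distance of any of tape_roll, mug, screwdriver from where it was at the start of the episode above 0.03 m).
Of wide_pot_a, wide_pot_b, narrow_pot_a, narrow_pot_b only 3 to 4 are there at a start; the rules pass over those that are not, and their reading is None.
At some moment in a run one of wide_pot_a, wide_pot_b, narrow_pot_a, narrow_pot_b, square_pot may be knocked a few centimetres aside while the robot is not near it.
It also fails if it takes over 210 s, if anything falls off the work surface, if the arm or the gripper's body presses on something with over 40 N, if the wrist force passes 120 N, or if a joint passes its speed limit or range.

## Working session

There is one attempt and no reset: what is moved stays moved. The work goes in short steps, Python scripts to look and compute and a tool call to move; the robot and the scene stay as the last step left them, time stands still between calls to the robot, and variables do not carry over. Pictures are saved under pics/ and viewed, at most 14 in all, crops included, and the job is handed in when it is done.

Besides the shell and the picture viewer there is one more tool, called after "Request:" as name(argument=value, ...) on one line, values as JSON. arm_command: Moves the arm, as the interface text tells. Its arguments: {"type":"object","properties":{"deltas":{"type":"array"}},"required":["deltas"]}

```bash
mkdir -p pics; ls; cat > h.py <<'E'
import numpy as np, cv2
from station import sense, capture, finish_job, tip_reach
def cam(n):
    c=capture(n); R=cv2.Rodrigues(np.array(c["rvec"],float))[0]; t=np.array(c["tvec"],float).ravel()
    f=192/np.tan(np.radians(c["fovy"])/2); return c["pixels"],(R,t,f,c["cx"],c["cy"])
def ray(k,u,v,z):
    R,t,f,cx,cy=k; o=-R.T@t; d=R.T@np.array([(u-cx)/f,(v-cy)/f,1]); return o+d*(z-o[2])/d[2]
def proj(k,p):
    R,t,f,cx,cy=k; q=R@np.asarray(p,float)+t; return f*q[0]/q[2]+cx, f*q[1]/q[2]+cy
E
python3 - <<'E'
from h import *
for n in ("top","side"):
    im,k=cam(n); cv2.imwrite(f"pics/{n}0.png",im); np.save(n+"k.npy",np.array([k],dtype=object),allow_pickle=True)
    print(n,-k[0].T@k[1],k[0],k[2:])
s=sense(); print(s,tip_reach if not callable(tip_reach) else tip_reach())
E
```

```text
pics
top [ 0.38551143 -0.04783099  1.03213446] [[ 0.02812328 -0.99960248 -0.00199065]
 [-0.99103436 -0.02762189 -0.13072079]
 [ 0.13061384  0.0056491  -0.99141722]] (np.float64(416.0067077082089), 258.95653334957194, 197.54284362200744)
side [-0.10019803 -0.0594411   0.65477234] [[ 0.0052343  -0.9999587   0.0074303 ]
 [-0.67825432 -0.00901014 -0.734772  ]
 [ 0.7348086  -0.00119362 -0.67827346]] (np.float64(361.6663879206418), 253.5066537656213, 191.42513443160806)
{'time_s': 0.1, 'joints': array([ 7.85299718e+01,  2.20867968e+01,  3.87459826e-01, -2.50134364e-02,
       -6.84113789e+01, -1.48179753e+01]), 'joint_velocities': array([-0.03930728, -0.15789835,  0.10033404,  0.14342279,  0.00667459,
        0.08359732]), 'effort': array([-3.59385012e-04, -3.91690671e+01,  1.87933463e+01,  4.23186690e+00,
        1.34119522e-02, -7.93192362e-05]), 'tcp_pos': array([0.27652382, 0.55986394, 0.20636415]), 'ee_rot': array([[ 8.96507895e-01, -4.43027068e-01, -7.82086782e-04],
       [-4.43027747e-01, -8.96506067e-01, -1.81300752e-03],
       [ 1.02065860e-04,  1.97186170e-03, -9.99998051e-01]]), 'wrist_force': array([-0.00672865, -0.6483684 , -0.46629076]), 'moment': array([ 0.02055524, -0.05634301, -0.00793851]), 'gripper_force': 0.0, 'gripper_width': 0.9996150671179929} 0.019
```

View pics/top0.png

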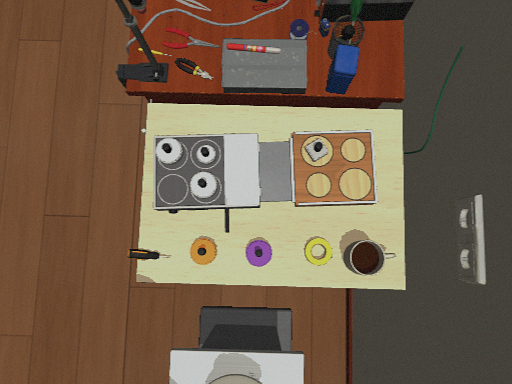

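View pics/side0.png

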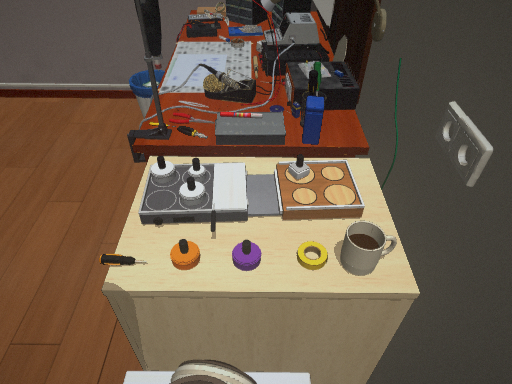

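Top view: wide pot back-left (168,150), another pot back-right (206,155), one front-right (203,185), square pot (317,149). Board circles: narrow (318,185), narrow (353,150), wide (355,184). The handle rod is at (227,220). The orange and purple pots are look-alikes in front of the station.

```bash
python3 - <<'E'
from h import *
im=cv2.imread("pics/top0.png"); k=np.load("topk.npy",allow_pickle=True)[0]
a=cv2.resize(im[120:240,140:390],None,fx=3.2,fy=3.2,interpolation=cv2.INTER_CUBIC); cv2.imwrite("pics/crop0.png",a)
S=4; big=cv2.resize(im,None,fx=S,fy=S,interpolation=cv2.INTER_CUBIC)
hsv=cv2.cvtColor(big,cv2.COLOR_BGR2HSV)
for p in ((355,184),(318,185),(353,150),(335,168),(173,189),(168,150)): print(p,hsv[p[1]*S,p[0]*S])
# board circles: value well above brown
roi=np.zeros(big.shape[:2],np.uint8); roi[128*S:206*S,290*S:376*S]=255
m=cv2.inRange(hsv,(12,40,150),(35,255,255))&roi
for c in cv2.findContours(m,cv2.RETR_EXTERNAL,cv2.CHAIN_APPROX_NONE)[0]:
    if cv2.contourArea(c)>1500:
        (u,v),(w,h),_=cv2.fitEllipse(c); print("circ",u/S,v/S,w/S,h/S,ray(k,u/S-.375,v/S-.375,.04).round(4))
# dark blobs = knobs/handle
roi[:]=0; roi[125*S:235*S,145*S:335*S]=255
m=cv2.inRange(hsv,(0,0,0),(180,255,45))&roi
for c in cv2.findContours(m,cv2.RETR_EXTERNAL,cv2.CHAIN_APPROX_NONE)[0]:
    if cv2.contourArea(c)>300:
        x,y,w,h=cv2.boundingRect(c); M=cv2.moments(c);u,v=M['m10']/M['m00']/S,M['m01']/M['m00']/S; print("dark",u,v,x/S,y/S,w/S,h/S,ray(k,u,v,.09).round(4))
E
```

```text
(355, 184) [ 23  98 196]
(318, 185) [ 22  96 196]
(353, 150) [ 22  96 196]
(335, 168) [ 14 148 157]
(173, 189) [ 0  8 92]
(168, 150) [141  99  18]
circ 355.11572265625 183.929931640625 29.904014587402344 31.10342025756836 [ 0.5567 -0.2725  0.04  ]
circ 353.08013916015625 149.91921997070312 22.179636001586914 23.32655143737793 [ 0.6408 -0.2677  0.04  ]
circ 317.0628967285156 150.98074340820312 29.545974731445312 30.56309700012207 [ 0.6357 -0.1798  0.04  ]
circ 328.9017028808594 166.8274688720703 72.95117950439453 84.24714660644531 [ 0.5971 -0.2089  0.04  ]
circ 3250.35107421875 -1671.903076171875 519.0877685546875 6798.94384765625 [ 11.7432 -16.791    0.04  ]
dark 210.81279748195914 213.0610509749731 157.0 206.25 102.5 25.75 [0.471 0.066 0.09 ]
dark 202.21427696078428 183.17610294117648 198.5 179.0 7.75 8.5 [0.5393 0.0887 0.09  ]
dark 204.92227128623188 151.87647192028984 201.25 147.5 7.5 9.0 [0.6129 0.0858 0.09  ]
dark 166.90421875 148.2459895833333 162.75 143.75 8.5 9.0 [0.6191 0.1744 0.09  ]
dark 318.071459135644 146.95298459563543 314.5 142.25 7.25 9.5 [ 0.6318 -0.1763  0.09  ]
```

View pics/crop0.png

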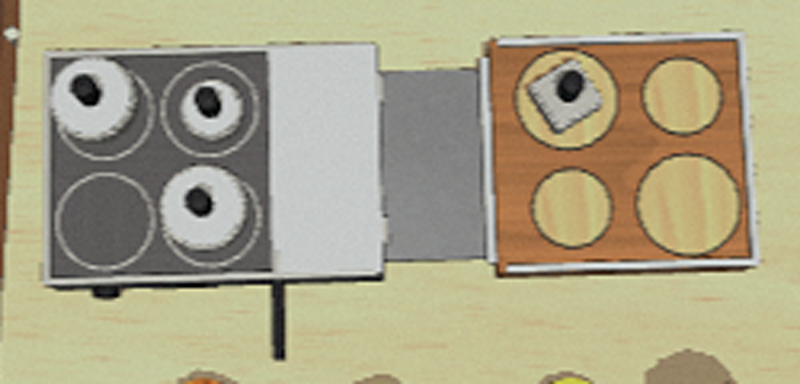

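Two wide pots and one narrow. The wide circles are back-left and front-right on the board, and the narrow ones are front-left and back-right. Next I'll get the station frame and the knob positions.

```bash
cat >> h.py <<'E'
A=np.radians(3.3); O=np.array([.5862,-.0524]); Rz=np.array([[np.cos(A),-np.sin(A)],[np.sin(A),np.cos(A)]])
def st(p): p=np.asarray(p,float); return np.r_[(Rz.T@(p[:2]-O))*1000,p[2]*1000].round(1)   # mm, station
def w(x,y,z): return np.r_[O+Rz@np.array([x,y])/1000,z/1000]
def to(x,y,z):  # move needed in tool cm, and yaw error
    s=sense(); R=s['ee_rot']; d=R.T@(w(x,y,z)-s['tcp_pos'])*100
    yaw=np.arctan2(R[1,0],R[0,0]); print("t",round(s['time_s'],1),"at",st(s['tcp_pos']),"delta",d.round(2),"rz",round(-(A-yaw),3),"F",s['wrist_force'].round(1),"w",round(s['gripper_width'],2))
def knobs(k,im,x0=-85,x1=85,y0=-268,y1=268,thr=45,S=4):
    hsv=cv2.cvtColor(cv2.resize(im,None,fx=S,fy=S,interpolation=cv2.INTER_CUBIC),cv2.COLOR_BGR2HSV)
    roi=np.zeros(hsv.shape[:2],np.uint8)
    q=np.array([proj(k,w(a,b,70)) for a,b in((x0,y0),(x0,y1),(x1,y1),(x1,y0))])*S
    cv2.fillPoly(roi,[q.astype(np.int32)],255)
    m=cv2.inRange(hsv,(0,0,0),(180,255,thr))&roi; o=[]
    for c in cv2.findContours(m,cv2.RETR_EXTERNAL,cv2.CHAIN_APPROX_NONE)[0]:
        if 300<cv2.contourArea(c)<3000:
            M=cv2.moments(c);u,v=M['m10']/M['m00']/S-.375,M['m01']/M['m00']/S-.375; o.append((st(ray(k,u,v,.088))[:2].tolist(),cv2.contourArea(c)))
    return o
E
python3 - <<'E'
from h import *
for n in("top","side"):
    im=cv2.imread(f"pics/{n}0.png"); k=np.load(n+"k.npy",allow_pickle=True)[0]
    for o in knobs(k,im): print(n,*o)
    hsv=cv2.cvtColor(im,cv2.COLOR_BGR2HSV); m=cv2.inRange(hsv,(0,0,0),(180,255,60))
    a=np.array(proj(k,w(-115,92,44))).astype(int); b=np.array(proj(k,w(-140,92,44))).astype(int)
    for v in range(a[1],b[1],3):
        us=np.where(m[v,a[0]-15:a[0]+15])[0]+a[0]-15
        if len(us): print("rod",st(ray(k,us.mean(),v,.047)))
to(-126,92.5,150)
E
```

```text
top [-37.5, 144.7] 680.0
top [36.0, 137.5] 736.0
top [47.3, 225.9] 800.0
top [39.9, -125.8] 779.0
rod [-114.5   91.5   47. ]
rod [-121.7   91.6   47. ]
rod [-128.8   91.7   47. ]
rod [-135.9   91.9   47. ]
side [-41.2, 142.7] 818.5
side [35.5, 135.7] 924.5
side [44.2, 223.5] 882.5
side [35.8, -126.4] 657.5
rod [-117.1   90.9   47. ]
rod [-126.3   91.7   47. ]
rod [-135.5   91.5   47. ]
t 0.1 at [-273.9  629.1  206.4] delta [39.36 39.34  5.72] rz -0.517 F [-0.  -0.6 -0.5] w 1.0
```

Request:
arm_command(deltas=[[0, 0, -0.1, 2.5, 2.5, 0, -1], [0, 0, -0.2, 5, 5, 0, -1], [0, 0, -0.3, 7.5, 7.5, 0, -1], [0, 0, -0.4, 10, 10, 0, -1], [0, 0, -0.517, 12.5, 12.5, 0, -1], [0, 0, -0.517, 15, 15, 0, -1], [0, 0, -0.517, 17.5, 17.5, 0, -1], [0, 0, -0.517, 20, 20, 0, -1]])

```text
time_s: 0.77
tcp_pos: [0.3674, 0.2906, 0.2071]
ee_rot: [[0.998, 0.059, -0.0], [0.059, -0.998, -0.0], [-0.0, 0.0, -1.0]]
wrist_force: [0.8, -0.0, 0.5]
gripper_width: 0.998
gripper_force: 0.0
```

```bash
python3 -c "
from h import *
to(-126,92,150)"
```

```text
t 0.8 at [-198.7  355.   207.1] delta [ 7.24 26.3   5.71] rz 0.001 F [ 0.8 -0.   0.5] w 1.0
```

Request:
arm_command(deltas=[[0, 0, 0, 1, 3.7, 0.7, -1], [0, 0, 0, 2, 7.4, 1.4, -0.5], [0, 0, 0, 3, 11.1, 2.1, 0], [0, 0, 0, 4, 14.8, 2.8, 0], [0, 0, 0, 5, 18.5, 3.5, 0], [0, 0, 0, 6, 22.2, 4.2, 0], [0, 0, 0, 7.2, 26.3, 5.7, 0], [0, 0, 0, 7.2, 26.3, 5.7, 0]])

```text
time_s: 1.43
tcp_pos: [0.4537, 0.0292, 0.1479]
ee_rot: [[0.999, 0.051, -0.005], [0.051, -0.999, -0.002], [-0.005, 0.002, -1.0]]
wrist_force: [-0.3, -0.0, -0.2]
gripper_width: 0.564
gripper_force: 0.0
```

```bash
python3 -c "
from h import *
to(-126,92,44)
im,k=cam('wrist');cv2.imwrite('pics/w1.png',im)"
```

```text
t 1.4 at [-127.6   89.1  147.9] delta [ 0.21 -0.31 10.39] rz -0.006 F [-0.3 -0.  -0.2] w 0.56
```

View pics/w1.png

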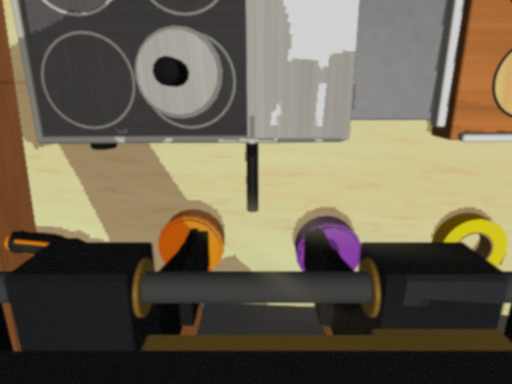

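The wrist view shows the rod at (252,175), centred between the fingers. Going down to it.

Request:
arm_command(deltas=[[0, 0, 0, 0, 0, 3, 0], [0, 0, 0, 0, -0.1, 6, 0], [0, 0, 0, 0, -0.1, 8.5, 0], [0, 0, 0, 0, -0.1, 10, 0], [0, 0, 0, 0, -0.1, 10.3, 0], [0, 0, 0, 0, -0.1, 10.3, 0]])

```text
time_s: 1.98
tcp_pos: [0.4541, 0.0357, 0.0468]
ee_rot: [[0.998, 0.06, -0.002], [0.06, -0.998, -0.001], [-0.002, 0.001, -1.0]]
wrist_force: [0.6, 0.2, 0.4]
gripper_width: 0.501
gripper_force: 0.0
```

```bash
python3 -c "
from h import *
to(-126,92,44)"
```

```text
t 2.0 at [-126.8   95.5   46.8] delta [0.08 0.35 0.28] rz 0.002 F [0.6 0.2 0.4] w 0.5
```

Request:
arm_command(deltas=[[0, 0, 0, 0, 0.35, 0.3, 0], [0, 0, 0, 0, 0.35, 0.3, 0.5], [0, 0, 0, 0, 0.35, 0.3, 1], [0, 0, 0, 0, 0.35, 0.3, 1], [0, 0, 0, 0, 0.35, 0.3, 1], [0, 0, 0, 0, 0.35, 0.3, 1], [0, 0, 0, 0, 0.35, 0.3, 1], [0, 0, 0, 0, 0.35, 0.3, 1]])

```text
time_s: 2.65
tcp_pos: [0.4549, 0.0316, 0.0445]
ee_rot: [[0.998, 0.058, 0.0], [0.058, -0.998, 0.0], [0.0, -0.0, -1.0]]
wrist_force: [-0.7, 0.2, -0.2]
gripper_width: 0.063
gripper_force: 0.0
```

```bash
python3 -c "
from h import *
to(-126,92,44)
a=np.radians(np.arange(0,181,7.5))
y=-(80*np.cos(a)-4*np.sin(a)-80)/10; z=-(80*np.sin(a)+4*np.cos(a)-4)/10
print(np.c_[y,z].round(2).tolist())"
```

```text
t 2.6 at [-126.2   91.4   44.5] delta [ 0.02 -0.06  0.05] rz 0.001 F [-0.7  0.2 -0.2] w 0.06
[[-0.0, -0.0], [0.12, -1.04], [0.38, -2.06], [0.76, -3.03], [1.27, -3.95], [1.9, -4.79], [2.63, -5.54], [3.45, -6.19], [4.35, -6.73], [5.31, -7.14], [6.32, -7.43], [7.35, -7.58], [8.4, -7.6], [9.44, -7.48], [10.46, -7.22], [11.43, -6.84], [12.35, -6.33], [13.19, -5.7], [13.94, -4.97], [14.59, -4.15], [15.13, -3.25], [15.54, -2.29], [15.83, -1.28], [15.98, -0.25], [16.0, 0.8]]
```

Request:
arm_command(deltas=[[0, 0, 0, 0, 0, 0, 1], [0, 0, 0, 0, 0, 0, 1], [0, 0, 0, 0, 0, 0, 1]])

```text
time_s: 2.9
tcp_pos: [0.4548, 0.0316, 0.0443]
ee_rot: [[0.998, 0.058, -0.0], [0.058, -0.998, -0.0], [-0.0, 0.0, -1.0]]
wrist_force: [0.1, 0.0, -0.0]
gripper_width: 0.01
gripper_force: 0.0
```

```bash
python3 -c "
from h import *
to(-126,92,44)
im,k=cam('side');cv2.imwrite('pics/s2.png',cv2.resize(im[150:300,130:330],None,fx=3.5,fy=3.5))"
```

```text
t 2.9 at [-126.3   91.4   44.3] delta [ 0.03 -0.06  0.03] rz 0.001 F [ 0.1  0.  -0. ] w 0.01
```

View pics/s2.png

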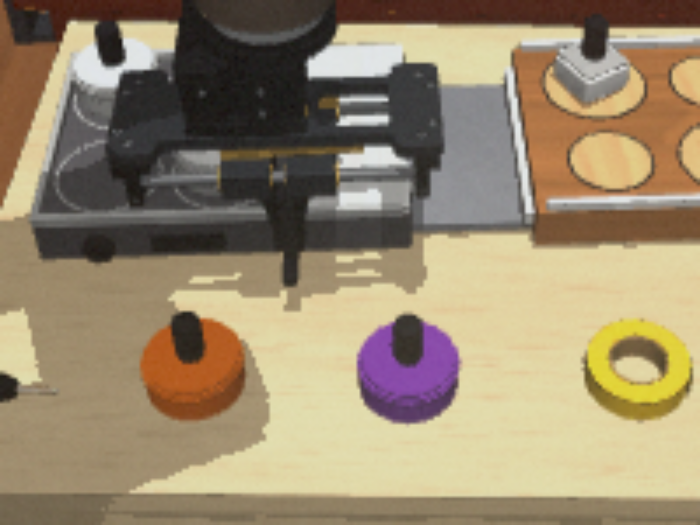

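```bash
python3 -c "
from h import *
k=np.load('sidek.npy',allow_pickle=True)[0]
for p in ((-126,92,25),(-126,92,44),(-148,92.5,44),(-90,92.5,44),(-126,92,75),(-126,92,95)): 
  u,v=proj(k,w(*p)); print(p,(u-130)*3.5,(v-150)*3.5)
im,kk=cam('top');cv2.imwrite('pics/t2.png',cv2.resize(im[140:270,150:290],None,fx=4,fy=4))"
```

```text
(-126, 92, 25) 290.69152212356926 274.2416099276406
(-126, 92, 44) 288.68973453417226 254.77435127677938
(-148, 92.5, 44) 286.8353084007761 280.411043414269
(-90, 92.5, 44) 289.59885493253955 214.9931115473096
(-126, 92, 75) 285.28540861357334 221.66749539498593
(-126, 92, 95) 282.9926065864586 199.37013960485058
```

View pics/t2.png

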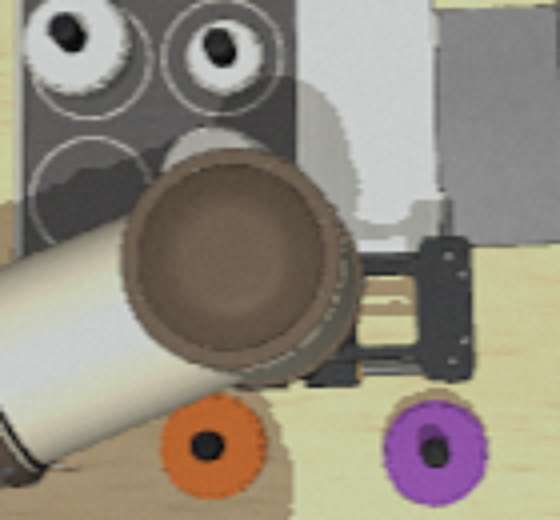

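```bash
python3 -c "
from h import *
im,k=cam('wrist');cv2.imwrite('pics/w3.png',im)
for p in ((-126,92,25),(-126,92,44),(-148,92.5,44),(-90,92.5,44)): print(p,proj(k,w(*p)))"
```

```text
(-126, 92, 25) (np.float64(253.48466329707256), np.float64(223.98622309268072))
(-126, 92, 44) (np.float64(253.2497966868313), np.float64(236.36587837584295))
(-148, 92.5, 44) (np.float64(252.48609297941223), np.float64(270.97458125776666))
(-90, 92.5, 44) (np.float64(252.16422125164087), np.float64(174.68212996854422))
```

View pics/w3.png

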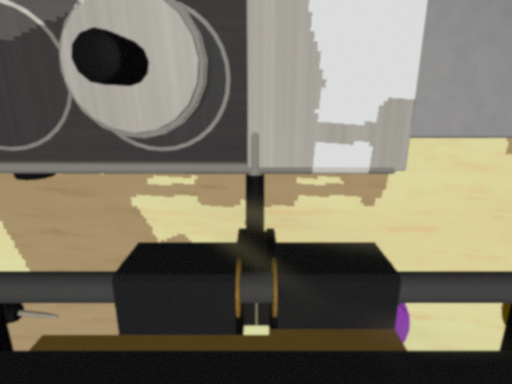

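Request:
arm_command(deltas=[[0, 0, 0, 0, 0.15, 0, 1], [0, 0, 0, 0, 0.3, 0, 1], [0, 0, 0, 0, 0.3, 0, 1]])

```text
time_s: 3.3
tcp_pos: [0.4549, 0.0284, 0.0443]
ee_rot: [[0.998, 0.058, -0.0], [0.058, -0.998, -0.0], [-0.0, 0.0, -1.0]]
wrist_force: [0.7, -0.0, 0.5]
gripper_width: 0.006
gripper_force: 0.0
```

Request:
arm_command(deltas=[[0, 0, 0, 0, -0.3, 0.1, 1], [0, 0, 0, 0, -0.3, 0.2, 1], [0, 0, 0, 0, -0.3, 0.3, 1], [0, 0, 0, 0, -0.3, 0.4, 1], [0, 0, 0, 0, -0.3, 0.4, 1]])

```text
time_s: 3.72
tcp_pos: [0.4546, 0.0316, 0.0401]
ee_rot: [[0.998, 0.058, -0.001], [0.058, -0.998, -0.0], [-0.001, 0.0, -1.0]]
wrist_force: [0.7, -0.4, -0.1]
gripper_width: 0.004
gripper_force: 0.0
```

Request:
arm_command(deltas=[[0, 0, 0, 0, 0, 0.1, 1], [0, 0, 0, 0, 0, 0.2, 1], [0, 0, 0, 0, 0, 0.3, 1], [0, 0, 0, 0, 0, 0.4, 1], [0, 0, 0, 0, 0, 0.5, 1], [0, 0, 0, 0, 0, 0.5, 1]])

```text
time_s: 4.22
tcp_pos: [0.4547, 0.0315, 0.0351]
ee_rot: [[0.998, 0.058, -0.0], [0.058, -0.998, -0.0], [-0.0, 0.0, -1.0]]
wrist_force: [-0.9, -0.3, -0.4]
gripper_width: 0.008
gripper_force: 0.0
```

Request:
arm_command(deltas=[[0, 0, 0, 0, 0, 0.1, 1], [0, 0, 0, 0, 0, 0.2, 1], [0, 0, 0, 0, 0, 0.3, 1], [0, 0, 0, 0, 0, 0.3, 1]])

```text
time_s: 4.55
tcp_pos: [0.4551, 0.0317, 0.0336]
ee_rot: [[0.998, 0.059, 0.0], [0.059, -0.998, -0.0], [0.0, 0.0, -1.0]]
wrist_force: [-3.7, 0.8, 12.5]
gripper_width: 0.007
gripper_force: 5.8
```

```bash
python3 -c "
from h import *
to(-126,92,44)
im,k=cam('side');cv2.imwrite('pics/s4.png',cv2.resize(im[185:245,180:250],None,fx=8,fy=8,interpolation=cv2.INTER_CUBIC))
for p in ((-126,92,13),(-126,92,32),(-148,92.5,44),(-90,92.5,44),(-126,92,75)): 
  u,v=proj(k,w(*p)); print(p,(u-180)*8,(v-185)*8)"
```

```text
t 4.5 at [-126.1   91.5   33.6] delta [ 0.01 -0.05 -1.04] rz 0.001 F [-3.7  0.8 12.5] w 0.01
(-126, 92, 13) 267.2555049469265 374.24031107892233
(-126, 92, 32) 262.76857280471927 330.6051776492459
(-148, 92.5, 44) 255.62356205891683 360.93952780404334
(-90, 92.5, 44) 261.9402398458046 211.41282639385054
(-126, 92, 75) 252.08093397388188 226.668560902825
```

View pics/s4.png

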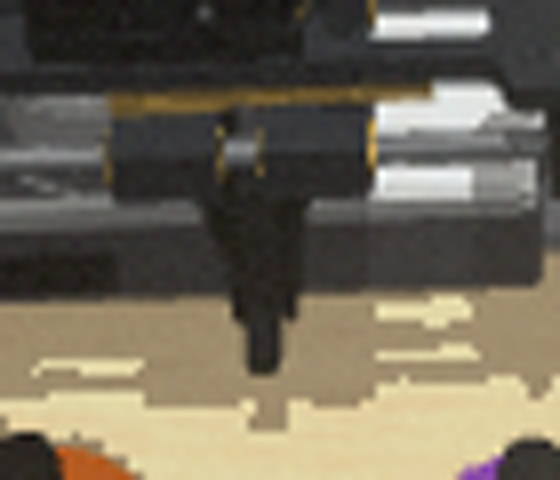

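The closed fingertips touch the rod's top at TCP z 33.6 mm. They are therefore about 34 mm higher than tip_reach implies, so I'll reopen and go lower, watching the force.

Request:
arm_command(deltas=[[0, 0, 0, 0, 0, -0.5, 1], [0, 0, 0, 0, 0, -1, 0], [0, 0, 0, 0, 0, -1, -0.2], [0, 0, 0, 0, 0, -1, -0.2], [0, 0, 0, 0, 0, -1, -0.2], [0, 0, 0, 0, 0, -1, -0.2]])

```text
time_s: 5.1
tcp_pos: [0.4546, 0.0315, 0.0421]
ee_rot: [[0.998, 0.058, -0.001], [0.058, -0.998, -0.0], [-0.001, 0.0, -1.0]]
wrist_force: [-0.6, 0.9, -0.0]
gripper_width: 0.297
gripper_force: 0.0
```

Request:
arm_command(deltas=[[0, 0, 0, 0, 0, 0.6, -0.2], [0, 0, 0, 0, 0, 1.2, -0.2], [0, 0, 0, 0, 0, 1.6, -0.2], [0, 0, 0, 0, 0, 2, -0.2], [0, 0, 0, 0, 0, 2.4, -0.2], [0, 0, 0, 0, 0, 2.4, -0.2]])

```text
time_s: 5.6
tcp_pos: [0.4542, 0.0314, 0.0173]
ee_rot: [[0.998, 0.058, -0.002], [0.058, -0.998, -0.001], [-0.002, 0.001, -1.0]]
wrist_force: [-1.1, -0.0, 0.0]
gripper_width: 0.593
gripper_force: 0.0
```

Request:
arm_command(deltas=[[0, 0, 0, 0, 0, 0.2, -0.2], [0, 0, 0, 0, 0, 0.4, 0.2], [0, 0, 0, 0, 0, 0.6, 0.6], [0, 0, 0, 0, 0, 0.6, 1], [0, 0, 0, 0, 0, 0.6, 1], [0, 0, 0, 0, 0, 0.6, 1], [0, 0, 0, 0, 0, 0.6, 1], [0, 0, 0, 0, 0, 0.6, 1]])

```text
time_s: 6.27
tcp_pos: [0.4549, 0.0316, 0.0125]
ee_rot: [[0.998, 0.058, 0.0], [0.058, -0.998, 0.0], [0.0, -0.0, -1.0]]
wrist_force: [0.2, -0.2, -1.0]
gripper_width: 0.151
gripper_force: 0.0
```

Request:
arm_command(deltas=[[0, 0, 0, 0, 0, 0, 1], [0, 0, 0, 0, 0, 0, 1], [0, 0, 0, 0, 0, 0, 1]])

```text
time_s: 6.52
tcp_pos: [0.455, 0.0323, 0.0125]
ee_rot: [[0.998, 0.058, 0.001], [0.058, -0.998, 0.001], [0.001, -0.001, -1.0]]
wrist_force: [-1.8, 5.4, 1.5]
gripper_width: 0.101
gripper_force: 30.0
```

Rod gripped at 30 N. Swinging the bridge along its arc.

Request:
arm_command(deltas=[[0, 0, 0, 0, 0.02, -0.7, 1], [0, 0, 0, 0, 0.14, -1.38, 1], [0, 0, 0, 0, 0.33, -2.06, 1], [0, 0, 0, 0, 0.57, -2.71, 1], [0, 0, 0, 0, 0.87, -3.34, 1], [0, 0, 0, 0, 1.22, -3.95, 1], [0, 0, 0, 0, 1.63, -4.52, 1], [0, 0, 0, 0, 2.08, -5.05, 1]])

```text
time_s: 7.18
tcp_pos: [0.456, 0.0121, 0.0644]
ee_rot: [[0.998, 0.058, 0.001], [0.058, -0.998, 0.003], [0.001, -0.003, -1.0]]
wrist_force: [-4.9, 11.7, 6.8]
gripper_width: 0.105
gripper_force: 30.0
```

```bash
python3 -c "
from h import *
to(-126,92,44)
im,k=cam('side');cv2.imwrite('pics/s5.png',cv2.resize(im[130:270,120:380],None,fx=3,fy=3))"
```

```text
t 7.2 at [-126.2   71.8   64.4] delta [ 0.02 -2.01  2.05] rz 0.0 F [-4.9 11.7  6.8] w 0.11
```

View pics/s5.png

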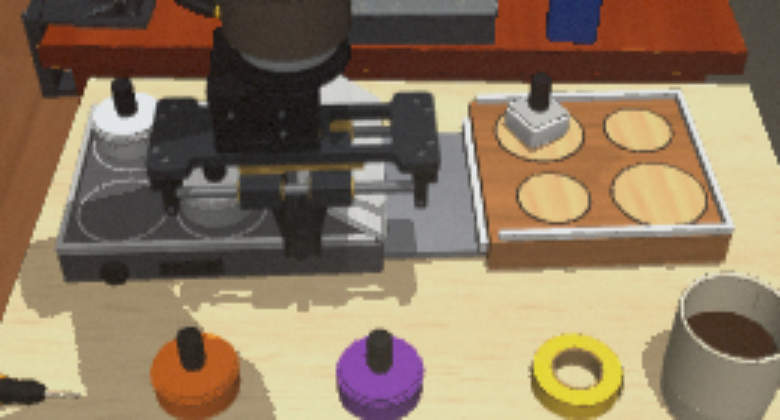

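The flap is rising with the rod in the fingers, and the pots are undisturbed.

Request:
arm_command(deltas=[[0, 0, 0, 0, 0.4, -0.49, 1], [0, 0, 0, 0, 1.22, -1.14, 1], [0, 0, 0, 0, 2.12, -1.68, 1], [0, 0, 0, 0, 3.08, -2.09, 1], [0, 0, 0, 0, 4.09, -2.38, 1], [0, 0, 0, 0, 5.12, -2.53, 1], [0, 0, 0, 0, 6.17, -2.55, 1], [0, 0, 0, 0, 7.21, -2.43, 1]])

```text
time_s: 7.9
tcp_pos: [0.4602, -0.062, 0.0884]
ee_rot: [[0.998, 0.058, 0.001], [0.058, -0.998, 0.0], [0.001, -0.0, -1.0]]
wrist_force: [-1.2, 3.6, 2.5]
gripper_width: 0.106
gripper_force: 30.0
```

```bash
python3 -c "
from h import *
to(-126,-67.5,4)"
```

```text
t 7.9 at [-126.4   -2.3   88.4] delta [0.02 6.52 8.44] rz 0.001 F [-1.2  3.6  2.5] w 0.11
```

Request:
arm_command(deltas=[[0, 0, 0, 0, 1.02, 0.26, 1], [0, 0, 0, 0, 1.99, 0.64, 1], [0, 0, 0, 0, 2.91, 1.15, 1], [0, 0, 0, 0, 3.75, 1.78, 1], [0, 0, 0, 0, 4.5, 2.51, 1], [0, 0, 0, 0, 5.15, 3.33, 1], [0, 0, 0, 0, 5.69, 4.23, 1], [0, 0, 0, 0, 6.1, 5.19, 1]])

```text
time_s: 8.57
tcp_pos: [0.4633, -0.1228, 0.034]
ee_rot: [[0.998, 0.058, -0.001], [0.058, -0.998, -0.0], [-0.001, 0.0, -1.0]]
wrist_force: [-1.5, 0.2, 2.1]
gripper_width: 0.102
gripper_force: 30.0
```

Request:
arm_command(deltas=[[0, 0, 0, 0, 0.16, 0.5, 1], [0, 0, 0, 0, 0.29, 1, 1], [0, 0, 0, 0, 0.37, 1.5, 1], [0, 0, 0, 0, 0.44, 2, 1], [0, 0, 0, 0, 0.45, 2.5, 1], [0, 0, 0, 0, 0.46, 3, 1], [0, 0, 0, 0, 0.46, 3.2, 1], [0, 0, 0, 0, 0.46, 3.2, 1]])

```text
time_s: 9.23
tcp_pos: [0.4635, -0.1272, 0.0025]
ee_rot: [[0.998, 0.058, -0.001], [0.058, -0.998, -0.001], [-0.001, 0.001, -1.0]]
wrist_force: [-2.0, -7.0, -0.6]
gripper_width: 0.101
gripper_force: 30.2
```

```bash
python3 -c "
from h import *
to(-126,-67.5,4)"
```

```text
t 9.2 at [-126.8  -67.6    2.5] delta [ 0.08 -0.01 -0.15] rz 0.001 F [-2.  -7.  -0.6] w 0.1
```

Request:
arm_command(deltas=[[0, 0, 0, 0, 0, 0, 0.4], [0, 0, 0, 0, 0, 0, 0], [0, 0, 0, 0, 0, 0, 0], [0, 0, 0, 0, 0, 0, 0], [0, 0, 0, 0, 0, -2, 0], [0, 0, 0, 0, 0, -5, 0], [0, 0, 0, 0, 0, -9, 0], [0, 0, 0, 0, 0, -12.5, 0]])

```text
time_s: 9.9
tcp_pos: [0.4643, -0.1263, 0.13]
ee_rot: [[0.998, 0.059, 0.001], [0.059, -0.998, -0.0], [0.001, 0.0, -1.0]]
wrist_force: [0.4, 0.0, -0.2]
gripper_width: 0.493
gripper_force: 0.0
```

```bash
cat > look.py <<'E'
from h import *
import sys
for n in("top","side"):
    im,k=cam(n)
    if len(sys.argv)>1: cv2.imwrite(f"pics/{n}{sys.argv[1]}.png",cv2.resize(im[120:240,130:390],None,fx=3,fy=3))
    for o in knobs(k,im): print(n,*o)
E
python3 look.py A; python3 -c "
from h import *
to(-39.5,143.5,110)"
```

```text
top [36.0, 137.5] 725.0
top [47.3, 225.8] 795.5
top [39.8, -125.9] 773.0
side [-37.0, 143.3] 1178.5
side [-9.2, -121.7] 2171.0
side [4.0, -52.7] 2491.0
side [29.7, -160.0] 621.5
side [34.8, 135.6] 946.5
side [42.9, 223.1] 774.5
side [42.5, 9.8] 791.5
side [56.8, -132.3] 368.5
side [46.3, -218.8] 1181.5
t 10.0 at [-121.3  -67.2  134.5] delta [  8.19 -21.05   2.54] rz 0.002 F [ 0.2  0.7 -0.5] w 0.5
```

View pics/topA.png

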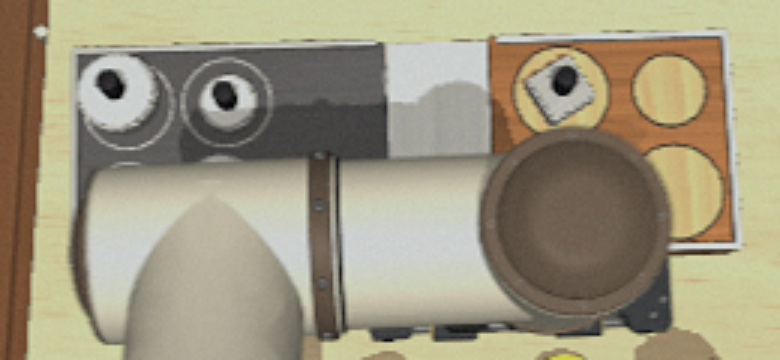

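The bridge is down across the gap. Next is the front wide pot.

Request:
arm_command(deltas=[[0, 0, 0, 1.5, -3.5, 0, 0], [0, 0, 0, 3, -7, 0, 0], [0, 0, 0, 4.5, -10.5, 0.5, 0], [0, 0, 0, 6, -14, 1, 0], [0, 0, 0, 7.5, -17.5, 1.5, 0], [0, 0, 0, 8.2, -21, 2.5, 0], [0, 0, 0, 8.2, -21, 2.5, 0], [0, 0, 0, 8.2, -21, 2.5, 0]])

```text
time_s: 10.67
tcp_pos: [0.5332, 0.0897, 0.1018]
ee_rot: [[0.998, 0.061, -0.002], [0.061, -0.998, -0.001], [-0.002, 0.0, -1.0]]
wrist_force: [-0.5, -0.1, 0.5]
gripper_width: 0.5
gripper_force: 0.0
```

```bash
python3 -c "
from h import *
to(-39.5,143.5,62)
im,k=cam('wrist');cv2.imwrite('pics/w6.png',im)
print(proj(k,w(-39.5,143.5,102)))"
```

```text
t 10.7 at [-44.7 144.9 101.8] delta [0.53 0.14 3.98] rz 0.004 F [-0.5 -0.1  0.5] w 0.5
(np.float64(256.7876201090322), np.float64(228.77135536452084))
```

View pics/w6.png

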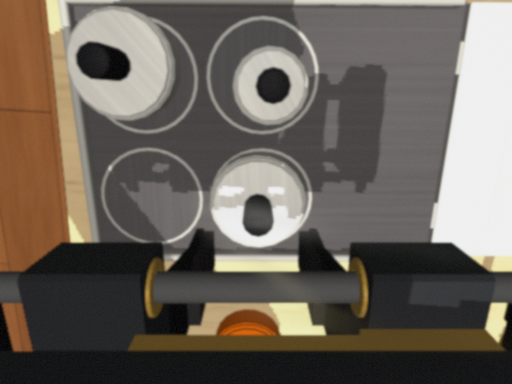

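Wrist view: the knob top is near (258,217), between the finger tips at (203,235) and (310,235). I'll check its x with a ray.

```bash
python3 -c "
from h import *
im,k=cam('wrist'); S=4
g=cv2.cvtColor(cv2.resize(im,None,fx=S,fy=S,interpolation=cv2.INTER_CUBIC),cv2.COLOR_BGR2GRAY)
m=(g[185*S:245*S,235*S:282*S]<60).astype(np.uint8)
ys,xs=np.where(m); print(xs.min()/S+235,xs.max()/S+235,ys.min()/S+185,ys.max()/S+185)
v=ys.max()/S+185
print(st(ray(k,257.5,v-11,.102)),st(ray(k,257.5,v,.102)),st(ray(k,257.5,ys.min()/S+185,.07)))
to(-36,144,62)"
```

```text
244.0 267.5 194.75 234.25
[-36.5 141.9 102. ] [-43.2 141.9 102. ] [-29.5 141.8  70. ]
t 10.8 at [-44.8 142.9 102.7] delta [ 0.89 -0.11  4.07] rz 0.001 F [-0.3  0.1  0.6] w 0.5
```

Request:
arm_command(deltas=[[0, 0, 0, 0.8, 0, 0, 0], [0, 0, 0, 0.8, 0, 1.5, 0], [0, 0, 0, 0.8, 0, 3, 0], [0, 0, 0, 0.8, 0, 4, 0], [0, 0, 0, 0.8, 0, 4, 0.5], [0, 0, 0, 0.8, 0, 4, 1], [0, 0, 0, 0.8, 0, 4, 1], [0, 0, 0, 0.8, 0, 4, 1]])

```text
time_s: 11.43
tcp_pos: [0.5425, 0.0883, 0.0642]
ee_rot: [[0.998, 0.058, 0.002], [0.058, -0.998, 0.001], [0.002, -0.001, -1.0]]
wrist_force: [0.4, -0.2, 0.3]
gripper_width: 0.277
gripper_force: 0.0
```

Request:
arm_command(deltas=[[0, 0, 0, 0, 0, 0, 1], [0, 0, 0, 0, 0, 0, 1], [0, 0, 0, 0, 0, 0, 1]])

```text
time_s: 11.68
tcp_pos: [0.5424, 0.0889, 0.0641]
ee_rot: [[0.998, 0.059, 0.002], [0.059, -0.998, 0.001], [0.002, -0.001, -1.0]]
wrist_force: [-0.2, 1.6, 2.3]
gripper_width: 0.199
gripper_force: 30.0
```

```bash
python3 -c "
from h import *
to(-42,-218,62)"
```

```text
t 11.7 at [-35.6 143.5  64.1] delta [-0.68 36.15  0.18] rz 0.001 F [-0.2  1.6  2.3] w 0.2
```

Request:
arm_command(deltas=[[0, 0, 0, 0, 0.5, 0, 1], [0, 0, 0, -0.1, 1.5, 0, 1], [0, 0, 0, -0.2, 3, 0, 1], [0, 0, 0, -0.3, 5, 0, 1], [0, 0, 0, -0.4, 7, 0, 1], [0, 0, 0, -0.5, 9, 0, 1], [0, 0, 0, -0.6, 11, 0, 1], [0, 0, 0, -0.6, 13, 0, 1]])

```text
time_s: 12.35
tcp_pos: [0.5439, -0.0419, 0.0641]
ee_rot: [[0.998, 0.059, 0.002], [0.059, -0.998, 0.001], [0.002, -0.001, -1.0]]
wrist_force: [-0.3, 5.4, 4.2]
gripper_width: 0.199
gripper_force: 30.0
```

Request:
arm_command(deltas=[[0, 0, 0, 0, 2, 0, 1], [0, 0, 0, 0, 4, 0, 1], [0, 0, 0, 0, 6, 0, 1], [0, 0, 0, 0, 8, 0, 1], [0, 0, 0, 0, 10, 0, 1], [0, 0, 0, 0, 12, 0, 1], [0, 0, 0, 0, 14, 0, 1], [0, 0, 0, 0, 15.5, 0, 1]])

```text
time_s: 13.02
tcp_pos: [0.5527, -0.1971, 0.0642]
ee_rot: [[0.998, 0.058, 0.001], [0.058, -0.998, 0.001], [0.001, -0.001, -1.0]]
wrist_force: [0.7, -1.6, -3.8]
gripper_width: 0.196
gripper_force: 29.8
```

```bash
python3 -c "
from h import *
to(-41,-218,62)"
```

```text
t 13.0 at [ -41.8 -142.6   64.2] delta [0.07 7.54 0.22] rz 0.0 F [ 0.7 -1.6 -3.8] w 0.2
```

Nearly there. I'll finish the slide, release and rise.

Request:
arm_command(deltas=[[0, 0, 0, 0, 2, 0, 1], [0, 0, 0, 0, 4, 0, 1], [0, 0, 0, 0, 6, 0, 1], [0, 0, 0, 0, 7.2, 0, 1], [0, 0, 0, 0, 7.55, 0, 1], [0, 0, 0, 0, 7.55, 0, 1], [0, 0, 0, 0, 7.55, 0, 1], [0, 0, 0, 0, 7.55, 0, 0.4]])

```text
time_s: 13.68
tcp_pos: [0.5564, -0.2721, 0.0632]
ee_rot: [[0.998, 0.058, -0.0], [0.058, -0.998, -0.0], [-0.0, 0.0, -1.0]]
wrist_force: [-1.2, 0.1, 0.1]
gripper_width: 0.225
gripper_force: 0.0
```

Request:
arm_command(deltas=[[0, 0, 0, 0, 0, 0, 0], [0, 0, 0, 0, 0, 0, 0], [0, 0, 0, 0, 0, 0, 0], [0, 0, 0, 0, 0, -2, 0], [0, 0, 0, 0, 0, -4, 0], [0, 0, 0, 0, -1, -6, 0], [0, 0, 0, 0, -5, -6, 0], [0, 0, 0, 0, -9, -6, 0]])

```text
time_s: 14.35
tcp_pos: [0.552, -0.1823, 0.1243]
ee_rot: [[0.998, 0.055, 0.003], [0.055, -0.998, -0.0], [0.003, 0.0, -1.0]]
wrist_force: [0.9, 0.9, -1.3]
gripper_width: 0.496
gripper_force: 0.0
```

```bash
python3 look.py | grep top; python3 -c "
from h import *
to(36,137,62)"
```

```text
top [47.2, 225.8] 793.0
t 14.4 at [ -42.4 -123.4  123.5] delta [  7.99 -25.99   6.18] rz 0.005 F [-0.2 -1.1  0.1] w 0.5
```

Request:
arm_command(deltas=[[0, 0, 0, 1.1, -3.7, 0, 0], [0, 0, 0, 2.2, -7.4, 0, 0], [0, 0, 0, 3.3, -11.1, 0, 0], [0, 0, 0, 4.4, -14.8, 0, 0], [0, 0, 0, 5.5, -18.5, 0, 0], [0, 0, 0, 6.6, -22.2, 0, 0], [0, 0, 0, 7.9, -26, 1, 0], [0, 0, 0, 7.9, -26, 2, 0]])

```text
time_s: 15.12
tcp_pos: [0.6179, 0.0879, 0.1033]
ee_rot: [[0.998, 0.065, 0.004], [0.065, -0.998, 0.001], [0.004, -0.001, -1.0]]
wrist_force: [0.3, -1.4, -0.3]
gripper_width: 0.502
gripper_force: 0.0
```

```bash
python3 -c "
from h import *
to(36,137,64)"
```

```text
t 15.1 at [ 39.7 138.3 103.3] delta [-0.39  0.13  3.93] rz 0.007 F [ 0.3 -1.4 -0.3] w 0.5
```

Request:
arm_command(deltas=[[0, 0, 0, 0, 0, 0, 0], [0, 0, 0, 0, 0, 0, 0]])

```text
time_s: 15.28
tcp_pos: [0.6144, 0.0816, 0.1021]
ee_rot: [[0.998, 0.059, -0.003], [0.059, -0.998, -0.001], [-0.003, 0.001, -1.0]]
wrist_force: [0.1, 0.1, 0.1]
gripper_width: 0.498
gripper_force: 0.0
```

```bash
python3 -c "
from h import *
to(36,137,64)"
```

```text
t 15.3 at [ 35.8 132.2 102.1] delta [ 0.03 -0.49  3.81] rz 0.001 F [0.1 0.1 0.1] w 0.5
```

Request:
arm_command(deltas=[[0, 0, 0, 0, -0.2, 1.5, 0], [0, 0, 0, 0, -0.2, 3, 0], [0, 0, 0, 0, -0.2, 3.9, 0], [0, 0, 0, 0, -0.2, 3.9, 0], [0, 0, 0, 0, -0.2, 3.9, 0.5], [0, 0, 0, 0, -0.2, 3.9, 1], [0, 0, 0, 0, -0.2, 3.9, 1], [0, 0, 0, 0, -0.2, 3.9, 1]])

```text
time_s: 15.95
tcp_pos: [0.6156, 0.084, 0.0652]
ee_rot: [[0.998, 0.058, 0.002], [0.058, -0.998, 0.0], [0.002, -0.0, -1.0]]
wrist_force: [-0.2, 1.7, -0.5]
gripper_width: 0.281
gripper_force: 0.0
```

Request:
arm_command(deltas=[[0, 0, 0, 0, 0, 0, 1], [0, 0, 0, 0, 0, 0, 1], [0, 0, 0, 0, 0, 0, 1]])

```text
time_s: 16.2
tcp_pos: [0.6156, 0.0844, 0.0649]
ee_rot: [[0.998, 0.059, 0.001], [0.059, -0.998, 0.0], [0.001, -0.0, -1.0]]
wrist_force: [0.3, 0.5, 2.3]
gripper_width: 0.196
gripper_force: 29.7
```

```bash
python3 -c "
from h import *
to(-42,-130,64)"
```

```text
t 16.2 at [ 37.2 134.9  64.9] delta [-7.95 26.48  0.07] rz 0.001 F [0.3 0.5 2.3] w 0.2
```

Request:
arm_command(deltas=[[0, 0, 0, 0, 0.5, 0, 1], [0, 0, 0, 0, 1.5, 0, 1], [0, 0, 0, 0, 3, 0, 1], [0, 0, 0, -0.5, 5, 0, 1], [0, 0, 0, -1.5, 6.7, 0, 1], [0, 0, 0, -2.5, 8.4, 0, 1], [0, 0, 0, -3.5, 10.1, 0, 1], [0, 0, 0, -4.5, 11.8, 0, 1]])

```text
time_s: 16.87
tcp_pos: [0.5773, -0.0377, 0.0649]
ee_rot: [[0.998, 0.058, 0.003], [0.058, -0.998, 0.0], [0.003, -0.0, -1.0]]
wrist_force: [1.9, 3.4, 3.2]
gripper_width: 0.195
gripper_force: 29.7
```

Request:
arm_command(deltas=[[0, 0, 0, -1, 1.7, 0, 1], [0, 0, 0, -2, 3.4, 0, 1], [0, 0, 0, -2.9, 5.1, 0, 1], [0, 0, 0, -3.3, 7, 0, 1], [0, 0, 0, -3.3, 9, 0, 1], [0, 0, 0, -3.3, 11, 0, 1], [0, 0, 0, -3.3, 12.5, 0, 1], [0, 0, 0, -3.3, 13.5, 0, 1]])

```text
time_s: 17.53
tcp_pos: [0.5511, -0.1747, 0.0649]
ee_rot: [[0.998, 0.056, -0.0], [0.056, -0.998, 0.001], [-0.0, -0.001, -1.0]]
wrist_force: [0.2, -0.2, 0.3]
gripper_width: 0.199
gripper_force: 29.6
```

```bash
python3 -c "
from h import *
to(-40.5,-130,64)"
```

```text
t 17.5 at [ -42.1 -120.    64.9] delta [0.16 1.   0.09] rz -0.001 F [ 0.2 -0.2  0.3] w 0.2
```

Request:
arm_command(deltas=[[0, 0, 0, 0.1, 0.7, 0, 1], [0, 0, 0, 0.1, 1.1, 0, 1], [0, 0, 0, 0.1, 1.1, 0, 1], [0, 0, 0, 0.1, 1.1, 0, 1], [0, 0, 0, 0.1, 1.1, 0, 0.4], [0, 0, 0, 0.1, 1.1, 0, 0], [0, 0, 0, 0.1, 1.1, 0, 0], [0, 0, 0, 0.1, 1.1, 0, 0]])

```text
time_s: 18.2
tcp_pos: [0.5527, -0.1841, 0.0636]
ee_rot: [[0.998, 0.058, -0.002], [0.058, -0.998, 0.0], [-0.002, -0.0, -1.0]]
wrist_force: [-0.8, 0.3, 0.0]
gripper_width: 0.414
gripper_force: 0.0
```

```bash
python3 -c "
from h import *
to(38.5,-127,64)"
```

```text
t 18.2 at [ -41.  -129.6   63.6] delta [ 7.95 -0.25 -0.06] rz 0.0 F [-0.8  0.3  0. ] w 0.41
```

Request:
arm_command(deltas=[[0, 0, 0, 0, 0, -3, 0], [0, 0, 0, 0, 0, -5.5, 0], [0, 0, 0, 2.5, 0, -6, 0], [0, 0, 0, 5, -0.3, -6, 0], [0, 0, 0, 7.5, -0.3, -6, 0], [0, 0, 0, 7.95, -0.3, -6, 0], [0, 0, 0, 7.95, -0.3, -6, 0], [0, 0, 0, 7.95, -0.3, -6, 0]])

```text
time_s: 18.87
tcp_pos: [0.6317, -0.1762, 0.1232]
ee_rot: [[0.998, 0.058, -0.002], [0.058, -0.998, 0.0], [-0.002, -0.0, -1.0]]
wrist_force: [-0.9, -0.3, -0.7]
gripper_width: 0.499
gripper_force: 0.0
```

```bash
python3 -c "
from h import *
im,k=cam('wrist'); cv2.imwrite('pics/w7.png',im)
for p in ((38.5,-127,102),(38.5,-127,70)): print(proj(k,w(*p)))
to(38.5,-127,64)"
```

```text
(np.float64(255.60276360376133), np.float64(223.02875337129132))
(np.float64(255.67507462081247), np.float64(206.52655424412814))
t 18.9 at [  38.1 -126.4  123.5] delta [0.06 0.06 5.95] rz 0.0 F [ 0.9 -0.5 -0.5] w 0.5
```

View pics/w7.png

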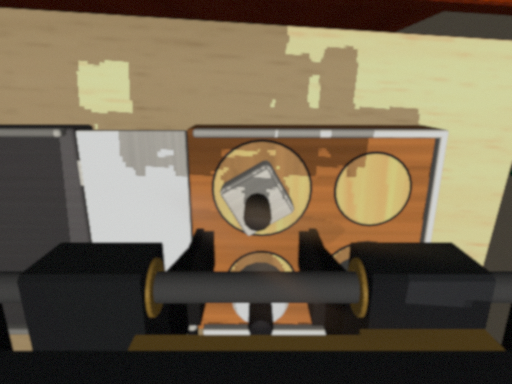

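The square pot's knob top is at (258,217), between the fingers and about 2 mm further back than predicted. Gripping it.

Request:
arm_command(deltas=[[0, 0, 0, 0.2, 0, 2.5, 0], [0, 0, 0, 0.2, 0, 5, 0], [0, 0, 0, 0.2, 0, 5.9, 0], [0, 0, 0, 0.2, 0, 5.9, 0], [0, 0, 0, 0.2, 0, 5.9, 0.5], [0, 0, 0, 0.2, 0, 5.9, 1], [0, 0, 0, 0.2, 0, 5.9, 1], [0, 0, 0, 0.2, 0, 5.9, 1]])

```text
time_s: 19.58
tcp_pos: [0.6355, -0.1764, 0.0668]
ee_rot: [[0.998, 0.058, 0.003], [0.058, -0.998, -0.0], [0.003, 0.0, -1.0]]
wrist_force: [-0.3, 0.0, 0.3]
gripper_width: 0.279
gripper_force: 0.0
```

Request:
arm_command(deltas=[[0, 0, 0, 0, 0, 0, 1], [0, 0, 0, 0, 0, 0, 1], [0, 0, 0, 0, 0, 0, 1]])

```text
time_s: 19.83
tcp_pos: [0.6353, -0.1765, 0.0663]
ee_rot: [[0.998, 0.058, 0.002], [0.058, -0.998, -0.001], [0.002, 0.001, -1.0]]
wrist_force: [-0.7, -1.0, 3.7]
gripper_width: 0.197
gripper_force: 30.0
```

```bash
python3 look.py | grep top; python3 -c "
from h import *
to(-42,142,64)"
```

```text
top [-42.1, -128.5] 707.0
top [-43.9, -216.5] 799.5
top [23.4, -108.9] 332.5
top [23.2, -168.3] 357.0
top [27.8, -50.3] 327.0
top [47.3, 225.9] 802.5
t 19.9 at [  41.9 -126.8   66.3] delta [ -8.36 -26.88   0.2 ] rz 0.001 F [-0.8 -1.4  4.6] w 0.2
```

Request:
arm_command(deltas=[[0, 0, 0, 0, -0.5, 0, 1], [0, 0, 0, 0, -1.5, 0, 1], [0, 0, 0, 0, -3, 0, 1], [0, 0, 0, 0, -5, 0, 1], [0, 0, 0, 0, -7, 0, 1], [0, 0, 0, 0, -9, 0, 1], [0, 0, 0, -0.7, -11, 0, 1], [0, 0, 0, -1.7, -12.7, 0, 1]])

```text
time_s: 20.6
tcp_pos: [0.6126, -0.0496, 0.0664]
ee_rot: [[0.998, 0.06, 0.005], [0.06, -0.998, -0.001], [0.005, 0.001, -1.0]]
wrist_force: [2.1, -3.4, 4.8]
gripper_width: 0.195
gripper_force: 30.0
```

Request:
arm_command(deltas=[[0, 0, 0, -1, -1.7, 0, 1], [0, 0, 0, -2, -3.4, 0, 1], [0, 0, 0, -3, -5.1, 0, 1], [0, 0, 0, -4, -6.8, 0, 1], [0, 0, 0, -5, -8.5, 0, 1], [0, 0, 0, -6, -10.2, 0, 1], [0, 0, 0, -6.5, -11.9, 0, 1], [0, 0, 0, -6.5, -13.3, 0, 1]])

```text
time_s: 21.27
tcp_pos: [0.5367, 0.0785, 0.0663]
ee_rot: [[0.998, 0.06, -0.0], [0.06, -0.998, -0.002], [-0.0, 0.002, -1.0]]
wrist_force: [-0.1, -6.2, 6.8]
gripper_width: 0.193
gripper_force: 30.1
```

```bash
python3 -c "
from h import *
to(-40,142,64)"
```

```text
t 21.3 at [-41.8 133.6  66.3] delta [ 0.19 -0.84  0.23] rz 0.002 F [-0.1 -6.2  6.8] w 0.19
```

Request:
arm_command(deltas=[[0, 0, 0, 0.1, -0.7, 0, 1], [0, 0, 0, 0.1, -0.9, 0, 1], [0, 0, 0, 0.1, -0.9, 0, 1], [0, 0, 0, 0.1, -0.9, 0, 1], [0, 0, 0, 0.1, -0.9, 0, 0.4], [0, 0, 0, 0.1, -0.9, 0, 0], [0, 0, 0, 0.1, -0.9, 0, 0], [0, 0, 0, 0.1, -0.9, 0, 0]])

```text
time_s: 21.93
tcp_pos: [0.5377, 0.0879, 0.0647]
ee_rot: [[0.998, 0.058, -0.001], [0.058, -0.998, 0.0], [-0.001, -0.0, -1.0]]
wrist_force: [-0.5, 0.8, -1.0]
gripper_width: 0.413
gripper_force: 0.0
```

```bash
python3 look.py | grep top; python3 -c "
from h import *
to(46,224,64)"
```

```text
top [-42.1, -128.6] 691.5
top [-43.8, -216.5] 790.5
t 22.0 at [-40.1 142.7  64.8] delta [ 8.62 -8.12  0.08] rz 0.001 F [-0.2 -0.4  0.5] w 0.47
```

Released at y 142. Now to the last wide pot, around (46,224).

Request:
arm_command(deltas=[[0, 0, 0, 0, 0, -3, 0], [0, 0, 0, 0, 0, -5.5, 0], [0, 0, 0, 2.5, -2.3, -6, 0], [0, 0, 0, 5, -4.6, -6, 0], [0, 0, 0, 7.5, -7, -6, 0], [0, 0, 0, 8.6, -8.1, -6, 0], [0, 0, 0, 8.6, -8.1, -6, 0], [0, 0, 0, 8.6, -8.1, -6, 0]])

```text
time_s: 22.7
tcp_pos: [0.619, 0.1738, 0.1241]
ee_rot: [[0.998, 0.059, -0.002], [0.059, -0.998, -0.001], [-0.002, 0.0, -1.0]]
wrist_force: [0.2, -0.3, 0.3]
gripper_width: 0.498
gripper_force: 0.0
```

```bash
python3 -c "
from h import *
im,k=cam('wrist'); S=4
g=cv2.cvtColor(cv2.resize(im,None,fx=S,fy=S,interpolation=cv2.INTER_CUBIC),cv2.COLOR_BGR2GRAY)
m=(g[180*S:243*S,236*S:280*S]<60).astype(np.uint8)
ys,xs=np.where(m); v0,v1=ys.min()/S+180,ys.max()/S+180; u=xs.mean()/S+236
print(u,v0,v1,st(ray(k,u,v1,.102)),st(ray(k,u,v0,.07)))
to(46,224,64)"
```

```text
255.38290398126463 194.0 205.75 [ 57.1 223.4 102. ] [ 55.1 223.4  70. ]
t 22.8 at [ 45.2 223.3 124.4] delta [ 0.09 -0.07  6.04] rz 0.001 F [-0.3 -0.  -0.1] w 0.5
```

Request:
arm_command(deltas=[[0, 0, 0, 0, 0, 2.5, 0], [0, 0, 0, 0, 0, 5, 0], [0, 0, 0, 0, 0, 6, 0], [0, 0, 0, 0, 0, 6, 0], [0, 0, 0, 0, 0, 6, 0.5], [0, 0, 0, 0, 0, 6, 1], [0, 0, 0, 0, 0, 6, 1], [0, 0, 0, 0, 0, 6, 1]])

```text
time_s: 23.42
tcp_pos: [0.6201, 0.1737, 0.0668]
ee_rot: [[0.998, 0.058, 0.002], [0.058, -0.998, 0.001], [0.002, -0.001, -1.0]]
wrist_force: [-0.1, -0.0, 0.4]
gripper_width: 0.282
gripper_force: 0.0
```

Request:
arm_command(deltas=[[0, 0, 0, 0, 0, 0, 1], [0, 0, 0, 0, 0, 0, 1], [0, 0, 0, 0, 0, 0, 1]])

```text
time_s: 23.67
tcp_pos: [0.6201, 0.1742, 0.0663]
ee_rot: [[0.998, 0.059, 0.002], [0.059, -0.998, 0.001], [0.002, -0.001, -1.0]]
wrist_force: [-1.2, 1.8, 2.8]
gripper_width: 0.2
gripper_force: 30.0
```

```bash
python3 look.py | grep top; python3 -c "
from h import *
to(42,-130,64)"
```

```text
top [-42.8, 141.3] 707.5
top [-42.2, -128.5] 698.5
top [-43.9, -216.5] 788.5
top [33.0, 153.4] 419.5
t 23.8 at [ 46.9 224.3  66.3] delta [-0.54 35.42  0.2 ] rz 0.001 F [-0.5  2.4  5.4] w 0.2
```

Request:
arm_command(deltas=[[0, 0, 0, 0, 0.5, 0, 1], [0, 0, 0, -0.1, 1.5, 0, 1], [0, 0, 0, -0.2, 3, 0, 1], [0, 0, 0, -0.3, 5, 0, 1], [0, 0, 0, -0.4, 7, 0, 1], [0, 0, 0, -0.5, 9, 0, 1], [0, 0, 0, -0.5, 11, 0, 1], [0, 0, 0, -0.5, 13, 0, 1]])

```text
time_s: 24.43
tcp_pos: [0.6229, 0.0436, 0.0664]
ee_rot: [[0.998, 0.059, 0.003], [0.059, -0.998, 0.002], [0.003, -0.002, -1.0]]
wrist_force: [3.4, 4.6, 2.4]
gripper_width: 0.194
gripper_force: 29.8
```

Request:
arm_command(deltas=[[0, 0, 0, 0, 2, 0, 1], [0, 0, 0, 0, 4, 0, 1], [0, 0, 0, 0, 6, 0, 1], [0, 0, 0, 0, 8, 0, 1], [0, 0, 0, 0, 10, 0, 1], [0, 0, 0, 0, 12, 0, 1], [0, 0, 0, 0, 14, 0, 1], [0, 0, 0, 0, 15.5, 0, 1]])

```text
time_s: 25.1
tcp_pos: [0.6313, -0.1119, 0.0661]
ee_rot: [[0.998, 0.058, 0.001], [0.058, -0.998, 0.001], [0.001, -0.001, -1.0]]
wrist_force: [-1.3, 12.7, 5.7]
gripper_width: 0.196
gripper_force: 29.9
```

```bash
python3 -c "
from h import *
to(42.5,-130,64)"
```

```text
t 25.1 at [ 41.6 -62.   66.1] delta [0.09 6.8  0.2 ] rz 0.0 F [-1.3 12.7  5.7] w 0.2
```

Request:
arm_command(deltas=[[0, 0, 0, 0, 2, 0, 1], [0, 0, 0, 0, 4, 0, 1], [0, 0, 0, 0, 6, 0, 1], [0, 0, 0, 0, 6.8, 0, 1], [0, 0, 0, 0, 6.9, 0, 1], [0, 0, 0, 0, 6.9, 0, 1], [0, 0, 0, 0, 6.9, 0, 1], [0, 0, 0, 0, 6.9, 0, 0.4]])

```text
time_s: 25.77
tcp_pos: [0.6345, -0.1805, 0.065]
ee_rot: [[0.998, 0.058, -0.001], [0.058, -0.998, -0.001], [-0.001, 0.001, -1.0]]
wrist_force: [0.8, -0.7, 0.4]
gripper_width: 0.226
gripper_force: 0.0
```

Request:
arm_command(deltas=[[0, 0, 0, 0, 0, 0, 0], [0, 0, 0, 0, 0, 0, 0], [0, 0, 0, 0, 0, 0, 0], [0, 0, 0, 0, 0, -2, 0], [0, 0, 0, 0, 0, -4, 0], [0, 0, 0, -1, -1, -6, 0], [0, 0, 0, -4, -3, -6, 0], [0, 0, 0, -7, -5, -6, 0]])

```text
time_s: 26.43
tcp_pos: [0.5626, -0.1338, 0.1258]
ee_rot: [[0.998, 0.057, 0.002], [0.057, -0.998, 0.0], [0.002, -0.0, -1.0]]
wrist_force: [-0.5, 0.7, -1.3]
gripper_width: 0.499
gripper_force: 0.0
```

```bash
python3 look.py B; python3 -c "
from h import *
to(-126,-67.5,62)"
```

```text
top [-45.1, -127.3] 315.0
top [-43.9, -216.5] 790.0
side [-42.7, 140.0] 1224.0
side [42.8, -61.9] 552.0
side [40.8, -127.0] 1436.5
t 26.5 at [-34.7 -78.  124.3] delta [-9.09 -1.05  6.29] rz 0.002 F [0.6 0.3 0.1] w 0.5
```

View pics/topB.png

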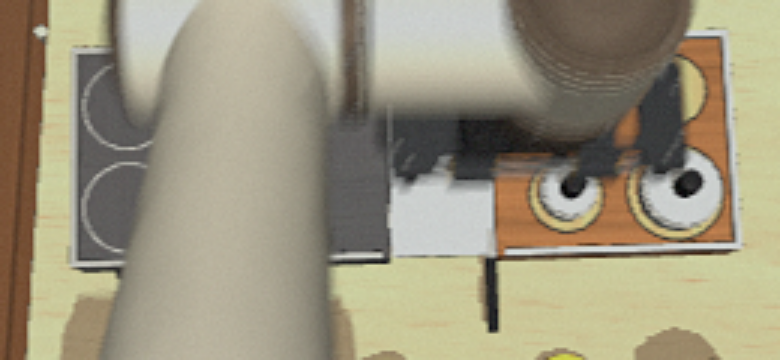

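Narrow and front wide pots are in their circles. I'll move above the rod and look again.

Request:
arm_command(deltas=[[0, 0, 0, -3, -0.3, 0, 0], [0, 0, 0, -6, -0.7, 0, 0], [0, 0, 0, -9, -1.1, 0, -0.2], [0, 0, 0, -9, -1.1, 0, -0.2], [0, 0, 0, -9, -1.1, 0, -0.2], [0, 0, 0, -9, -1.1, 0, -0.2], [0, 0, 0, -9, -1.1, 0, -0.2]])

```text
time_s: 27.12
tcp_pos: [0.4732, -0.1286, 0.1254]
ee_rot: [[0.998, 0.058, 0.001], [0.058, -0.998, -0.0], [0.001, 0.0, -1.0]]
wrist_force: [0.3, 0.7, 0.3]
gripper_width: 0.596
gripper_force: 0.0
```

```bash
python3 look.py C; python3 -c "
from h import *
to(-126,-67.5,62)"
```

```text
top [-43.9, -216.9] 748.5
top [41.8, -130.4] 751.0
side [-42.1, 140.1] 1265.5
side [-24.9, -127.9] 2246.5
side [-11.7, -47.2] 1915.5
side [40.6, 5.8] 1189.0
side [47.8, -139.2] 585.5
side [36.6, -213.6] 1232.5
t 27.2 at [-117.6  -69.6  125.1] delta [-0.84 -0.21  6.31] rz 0.001 F [-0.1  0.3  0.4] w 0.6
```

View pics/topC.png

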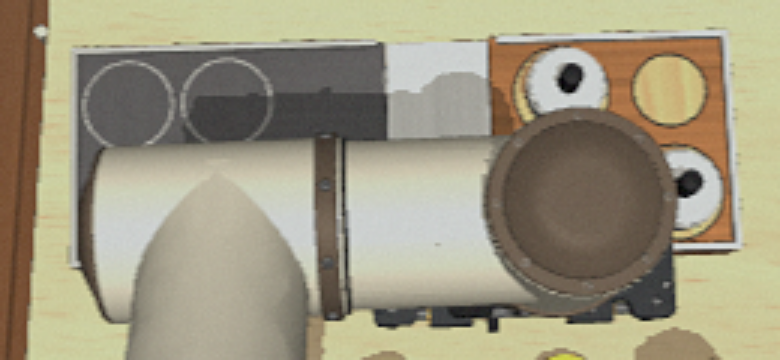

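The second wide pot is centred at (42,-130), and everything else is in place. Now the rod.

Request:
arm_command(deltas=[[0, 0, 0, -0.8, -0.2, 0, -0.2], [0, 0, 0, -0.8, -0.2, 2, -0.2], [0, 0, 0, -0.8, -0.2, 4, -0.2], [0, 0, 0, -0.8, -0.2, 6, -0.2], [0, 0, 0, -0.8, -0.2, 6, -0.2], [0, 0, 0, -0.8, -0.2, 6, -0.2]])

```text
time_s: 27.72
tcp_pos: [0.4628, -0.1272, 0.0646]
ee_rot: [[0.998, 0.058, -0.003], [0.058, -0.998, -0.0], [-0.003, 0.0, -1.0]]
wrist_force: [1.1, -0.1, 0.7]
gripper_width: 0.601
gripper_force: 0.0
```

```bash
python3 -c "
from h import *
to(-126,-67.5,4)"
```

```text
t 27.7 at [-127.5  -67.6   64.6] delta [ 0.16 -0.01  6.06] rz 0.001 F [ 1.1 -0.1  0.7] w 0.6
```

Request:
arm_command(deltas=[[0, 0, 0, 0, 0, 1.5, -0.2], [0, 0, 0, 0, 0, 3, -0.2], [0, 0, 0, 0, 0, 4.5, -0.2], [0, 0, 0, 0, 0, 5.6, -0.2], [0, 0, 0, 0, 0, 6, -0.2], [0, 0, 0, 0, 0, 6, 0.5], [0, 0, 0, 0, 0, 6, 1], [0, 0, 0, 0, 0, 6, 1]])

```text
time_s: 28.38
tcp_pos: [0.4646, -0.1271, 0.0064]
ee_rot: [[0.998, 0.059, 0.002], [0.059, -0.998, -0.0], [0.002, 0.0, -1.0]]
wrist_force: [-0.1, 0.4, 0.9]
gripper_width: 0.452
gripper_force: 0.0
```

Request:
arm_command(deltas=[[0, 0, 0, 0, 0, 0, 1], [0, 0, 0, 0, 0, 0, 1], [0, 0, 0, 0, 0, 0, 1], [0, 0, 0, 0, 0, 0, 1], [0, 0, 0, 0, 0, 0, 1], [0, 0, 0, 0, 0, 0, 1]])

```text
time_s: 28.88
tcp_pos: [0.4637, -0.1274, 0.0054]
ee_rot: [[0.998, 0.058, 0.0], [0.058, -0.998, -0.0], [0.0, 0.0, -1.0]]
wrist_force: [-0.0, -1.0, 1.0]
gripper_width: 0.103
gripper_force: 30.0
```

```bash
python3 look.py|grep top; python3 -c "
from h import *
to(-126,92,12)"
```

```text
top [-41.2, 141.9] 593.5
top [-43.9, -216.5] 787.5
top [41.8, -130.4] 739.0
t 29.0 at [-126.6  -67.7    5.4] delta [  0.08 -15.97  -0.66] rz 0.001 F [-0.6 -2.   1.9] w 0.1
```

Request:
arm_command(deltas=[[0, 0, 0, 0, 0.01, -0.56, 1], [0, 0, 0, 0, -0.02, -1.12, 1], [0, 0, 0, 0, -0.17, -2.08, 1], [0, 0, 0, 0, -0.46, -3.09, 1], [0, 0, 0, 0, -0.87, -4.05, 1], [0, 0, 0, 0, -1.41, -4.95, 1], [0, 0, 0, 0, -2.06, -5.77, 1], [0, 0, 0, 0, -2.81, -6.5, 1]])

```text
time_s: 29.65
tcp_pos: [0.4622, -0.1007, 0.0727]
ee_rot: [[0.998, 0.059, 0.001], [0.059, -0.998, -0.003], [0.0, 0.003, -1.0]]
wrist_force: [0.3, -10.1, 5.9]
gripper_width: 0.101
gripper_force: 30.0
```

Request:
arm_command(deltas=[[0, 0, 0, 0, -0.84, -0.63, 1], [0, 0, 0, 0, -1.76, -1.14, 1], [0, 0, 0, 0, -2.73, -1.52, 1], [0, 0, 0, 0, -3.75, -1.78, 1], [0, 0, 0, 0, -4.79, -1.9, 1], [0, 0, 0, 0, -5.84, -1.88, 1], [0, 0, 0, 0, -6.87, -1.73, 1], [0, 0, 0, 0, -7.88, -1.44, 1]])

```text
time_s: 30.32
tcp_pos: [0.4581, -0.0197, 0.086]
ee_rot: [[0.998, 0.059, 0.003], [0.059, -0.998, 0.0], [0.003, -0.0, -1.0]]
wrist_force: [1.3, -2.5, 2.0]
gripper_width: 0.104
gripper_force: 30.0
```

```bash
python3 look.py|grep top; python3 -c "
from h import *
to(-126,92,12.5)"
```

```text
top [-41.5, 142.0] 642.5
top [-42.1, -128.5] 691.5
top [-43.9, -216.5] 784.5
top [41.8, -130.4] 746.5
t 30.4 at [-126.1   40.9   85.5] delta [ 0.01 -5.1   7.31] rz 0.003 F [-1.6  1.5  8.7] w 0.1
```

Request:
arm_command(deltas=[[0, 0, 0, 0, -0.96, 0.41, 1], [0, 0, 0, 0, -1.86, 0.95, 1], [0, 0, 0, 0, -2.68, 1.6, 1], [0, 0, 0, 0, -3.41, 2.35, 1], [0, 0, 0, 0, -4.04, 3.19, 1], [0, 0, 0, 0, -4.39, 3.8, 1], [0, 0, 0, 0, -4.69, 4.43, 1], [0, 0, 0, 0, -4.93, 5.08, 1]])

```text
time_s: 31.08
tcp_pos: [0.4553, 0.0293, 0.0332]
ee_rot: [[0.998, 0.059, 0.001], [0.059, -0.998, 0.0], [0.001, -0.0, -1.0]]
wrist_force: [5.0, -2.1, 0.7]
gripper_width: 0.1
gripper_force: 30.0
```

Request:
arm_command(deltas=[[0, 0, 0, 0, -0.15, 0.5, 1], [0, 0, 0, 0, -0.25, 1, 1], [0, 0, 0, 0, -0.33, 1.4, 1], [0, 0, 0, 0, -0.37, 1.8, 1], [0, 0, 0, 0, -0.38, 2.1, 1], [0, 0, 0, 0, -0.38, 2.3, 1], [0, 0, 0, 0, -0.38, 2.3, 1]])

```text
time_s: 31.67
tcp_pos: [0.4553, 0.0326, 0.0137]
ee_rot: [[0.998, 0.06, 0.002], [0.06, -0.998, -0.001], [0.002, 0.001, -1.0]]
wrist_force: [-3.2, -2.9, 30.8]
gripper_width: 0.103
gripper_force: 30.0
```

```bash
python3 look.py|grep top; python3 -c "
from h import *
to(-126,92,12.5)"
```

```text
top [-42.2, -128.5] 696.0
top [-43.9, -216.6] 792.0
top [41.8, -130.4] 743.0
t 31.8 at [-125.8   92.4   13.7] delta [-0.02  0.04  0.12] rz 0.002 F [-4.  -2.3 30. ] w 0.1
```

The flap has landed flat, with 30 N of contact force. Releasing and rising, then parking clear.

Request:
arm_command(deltas=[[0, 0, 0, 0, 0, -0.2, 1], [0, 0, 0, 0, 0, -0.2, 0.5], [0, 0, 0, 0, 0, -0.2, 0], [0, 0, 0, 0, 0, -0.2, 0], [0, 0, 0, 0, 0, -0.2, 0], [0, 0, 0, 0, 0, -2.5, 0], [0, 0, 0, 0, 0, -6, 0], [0, 0, 0, 0, 0, -10, 0]])

```text
time_s: 32.43
tcp_pos: [0.4517, 0.0319, 0.1095]
ee_rot: [[0.998, 0.058, -0.008], [0.058, -0.998, -0.003], [-0.008, 0.002, -1.0]]
wrist_force: [1.6, 1.3, 1.2]
gripper_width: 0.479
gripper_force: 0.0
```

Request:
arm_command(deltas=[[0, 0, 0, 0, -3, -3, 0], [0, 0, 0, 0, -6, -5, 0], [0, 0, 0, 0, -10, -5, 0], [0, 0, 0, 0, -14, -5, 0], [0, 0, 0, 0, -18, -5, 0], [0, 0, 0, 0, -22, -5, 0], [0, 0, 0, 0, -26, -5, 0], [0, 0, 0, 0, -30, -5, 0]])

```text
time_s: 33.1
tcp_pos: [0.4354, 0.3335, 0.1598]
ee_rot: [[0.998, 0.058, -0.002], [0.058, -0.998, -0.002], [-0.002, 0.002, -1.0]]
wrist_force: [1.3, -0.2, 1.2]
gripper_width: 0.505
gripper_force: 0.0
```

Request:
arm_command(deltas=[[0, 0, 0, 0, 0, 0, 0], [0, 0, 0, 0, 0, 0, 0], [0, 0, 0, 0, 0, 0, 0]])

```text
time_s: 33.35
tcp_pos: [0.4358, 0.3315, 0.1595]
ee_rot: [[0.998, 0.059, -0.002], [0.059, -0.998, -0.002], [-0.003, 0.002, -1.0]]
wrist_force: [-0.6, -0.2, 0.0]
gripper_width: 0.504
gripper_force: 0.0
```

```bash
python3 look.py; python3 -c "
from h import *
to(-126,92,12.5)
im,k=cam('top')
for p in ((0,55,48),(-60,90,48),(0,-30,40),(-130,92,47)): u,v=proj(k,w(*p)); print(p,im[int(v),int(u)])"
```

```text
top [-42.9, 141.3] 708.0
top [-42.1, -128.5] 697.5
top [-43.9, -216.5] 790.5
top [41.8, -130.4] 748.5
side [-47.0, 139.5] 818.5
side [36.6, -130.7] 690.5
t 33.5 at [-127.5  391.2  160.2] delta [ 0.18 29.9  14.81] rz -0.0 F [-0.5 -0.1 -0. ] w 0.5
(0, 55, 48) [205 206 204]
(-60, 90, 48) [203 203 198]
(0, -30, 40) [130 132 130]
(-130, 92, 47) [44 34 39]
```

All four pots are within about 2 mm of their circles' centres in the top view. The flap is folded, and the arm is clear.

```bash
python3 -c "
from h import *
print(finish_job())"
```

```text
the job is handed in; nothing more can be done
None
```

The job is handed in; the hand-in gave no verdict. In the last pictures all four pots were centred in their circles (about 2 mm off in the top view, up to 5 mm in the side view), the bridge was folded flat on the hot plate, and the arm was clear.

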